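# Sort the stray bench items into their shallow trays

### The arm

A 6-joint arm with a two-finger parallel gripper is mounted at the origin on a cart in front of the work surface, level with it; the furniture and walls round the work are solid. World frame = base frame: x ahead of the robot, y to its left, z up, the work surface at z = 0. Lengths are in m, angles in rad, forces in N, time in s.
With the tool pointing down it reaches from about 0.3 to 0.875 m from the base axis. Payload 6.4 kg.
Tool frame: the origin (TCP) lies on the centre line of the jaws, within the pads' length; the fingertips stand 17 mm ahead of it and the grasp point (between the pads) lies 2 mm behind it; z points along the fingers, x is the direction in which the jaws open and shut, and the axes are right-handed (so a half turn about z gives the same grasp; the last joint's range is limited). The gripper opens to 85 mm and grips with 20 to 120 N. Pads are 22 mm wide; open, the fingers measure 114 mm over their backs; the gripper's body (76 mm by 85 mm) begins 54 mm behind the grasp point. The pads swing forward as they close: fully open they stand 13 mm farther back than shut.
Start: joints at [1.106, 0.181, 1.607, -0, 1.354, -0.206], TCP at [0.147, 0.556, 0.248] pointing down, gripper open.
Joint ranges: [-2.99, 2.99], [-0.89, 2.07], [0.3, 2.58], [-1.14, 4.28], [0, 2.63], [-3.12, 3.12]. Speed limits (rad/s): [2.57, 2.57, 3.01, 3.14, 3.14, 3.14].

### API

Orientations are given as a unit quaternion [w, x, y, z].
In Python, from bench import ctrl gives the robot as it stands.
- The arm moves only by the tool servo_tool, never from a script. Its argument "increments" is text: rows parted by semicolons, each of 5 numbers parted by spaces: the shift along the tool's x, y, z in cm, then the turn about the tool's z in rad, then the opening, from 0 (shut) to 1 (fully open). In form: dx dy dz yaw gripper; .... A call has 1 to 10 rows; each row shifts and turns the commanded pose from where the row before left it, along the tool's axes as they then stand; what a row does not reach is not made up. A row lasts 1/8 s, in which the tool goes at most 62.5 mm and 10.7 degrees, less where a joint would pass 70% of its speed; a pose out of reach is approached as far as the arm can. A call is refused whole if a number of a shift passes 6.25 or a number of a turn 0.188, either way. A call with a gripper value outside its range is refused whole. The fingers move at their own pace and stop on an object; the grip force is fixed at half the most. Time passes only in rows, so rows that do not move let the fingers close. It gives the time, the measured TCP pose, the force and the opening at its end, in the units of the state.
- ctrl.get_obs(): the state, without advancing time (a new reading comes with each control period).
- ctrl.camera(name): name is "side" or "top" or "wrist"; returns (picture, depth): 420x560x3 uint8, red, green, blue; 420x560 float32, m along the optical axis (not along the pixel's ray), 0 where there is no reading.
- ctrl.camera_params(name): a dict with "mtx" (3x3 intrinsics, pixels), "position" and "attitude" of the camera in the world; the wrist camera has in their place "tool_from_camera" (4x4, takes a point from camera to tool coordinates, whose origin is the TCP and whose axes are the tool frame's). Camera axes: x right, y down, z forward; pixel columns grow to the right and rows downward; lengths in m; the calibration is good to about 2 mm. A picture is of the moment at which its call begins: read the wrist's pose just before it. camera_params takes no time and is no camera call.
- ctrl.hand_in(): hands the job in, once; it reports no verdict.
The state is a dict: "time_s": time; "q": joint angles; "dq": joint speeds; "joint_efforts": joint torques, N m; "eef_pos": TCP position; "eef_rot": TCP orientation; "wrist_force": force on the tool from outside, world axes, zero at the start; "torque": the same for the moment, N m; "opening": opening from 0.0 (shut) to 1.0 (fully open).
Only numpy, scipy, OpenCV 4.12 (cv2) and the standard library are available. Lean on these libraries where they do the work, as an engineer would, in place of code of your own. Each camera call takes 0.05 s, during which the arm holds its last target.

### The job

Tidy the four stray items on the front of the bench into the three shallow grey trays: the roll of tape goes in the round dish, the small lens case in the plain rectangular tray, and the two steel setting blocks in the divided tray, one in each bay. Everything should end up lying flat on the floor of its tray, right side up, inside the lip.

Things in the scene. Friction and masses are not known exactly. Their poses are not given: they have to be found in the camera images.
- tape_roll_centre (a point): Roll of adhesive tape lying flat, a ring 60 mm across and 18 mm high with an open hole about 40 mm across. Point on its axis, half-way up; z up. Grip it across the outside or over one side of the rim. About 0.07 kg.
- lens_box_centre (a point): Small dark lens case, a closed box 51 x 64 mm and 25 mm high with a small latch on the front; lying flat. Point at its centre, half-way up; its y axis runs along the 64 mm side, x across the 51 mm side (grip here), z up. A black plug adapter (48 x 58 mm, 40 mm high), not part of the job, stands among the strays: it is taller. About 0.05 kg.
- block_1_centre (a point): Small plain steel setting block, a bar 24 x 40 x 18 mm high, with a small dimple in its top; the two blocks are alike and interchangeable. Point at its centre, half-way up; its y axis runs along the 40 mm length, x across the 24 mm width (grip here), z up. About 0.16 kg.
- block_2_centre (a point): Small plain steel setting block, a bar 24 x 40 x 18 mm high, with a small dimple in its top; the two blocks are alike and interchangeable. Point at its centre, half-way up; its y axis runs along the 40 mm length, x across the 24 mm width (grip here), z up. About 0.16 kg.
- dish_in (a point): Round shallow grey plastic dish, 88 mm across outside, 80 mm inside, fixed on the bench. Floor 3 mm thick, low lip whose top is 11 mm above the bench. Point at the middle of its floor; z up.
- tray_in (a point): Plain rectangular shallow grey plastic tray without divider, 78 x 94 mm outside, 72 x 88 mm inside, fixed on the bench. Floor 3 mm thick, low lip whose top is 11 mm above the bench. Point at the middle of its floor; x along the 78 mm side, y along the 94 mm side, z up.
- bay_left (a point): Left bay of the divided tray: rectangular grey plastic tray 84 x 125 mm fixed on the bench, split by a low wall into two equal bays, each 78 x 58 mm inside. Floor 3 mm thick, low lip whose top is 11 mm above the bench. Point at the middle of this bay, on its floor; y runs along the 125 mm side towards the left bay, z up.
- bay_right (a point): Right bay of the divided tray: rectangular grey plastic tray 84 x 125 mm fixed on the bench, split by a low wall into two equal bays, each 78 x 58 mm inside. Floor 3 mm thick, low lip whose top is 11 mm above the bench. Point at the middle of this bay, on its floor; y runs along the 125 mm side towards the left bay, z up.

How it is judged:
By the outcome, as a careful person would: the job done as asked, in the order asked, and still so for the second after the job is handed in, with the robot touching nothing.
It also fails if it takes over 104 s, if anything falls off the work surface, if the arm or the gripper's body presses on something with over 40 N, if the wrist force passes 120 N, or if a joint passes its speed limit or range.

## Working session

There is one attempt and no reset: what is moved stays moved. The work goes in short steps, Python scripts to look and compute and a tool call to move; the robot and the scene stay as the last step left them, time stands still between calls to the robot, and variables do not carry over. Pictures are saved under pics/ and viewed, and the job is handed in when it is done.

Besides the shell and the picture viewer there is one more tool, called after "Emit:" by a JSON object that holds its "api" and its "payload". servo_tool: Moves the arm, as the interface text tells. Its arguments: {"type":"object","properties":{"increments":{"type":"string"}},"required":["increments"]}

```bash
mkdir -p pics; ls; python3 - <<'E'
from bench import ctrl
import cv2,numpy as np
o=ctrl.get_obs();print(o)
for n in ["top","side","wrist"]:
    p=ctrl.camera_params(n);print(n,p)
    im,d=ctrl.camera(n)
    cv2.imwrite(f"pics/{n}0.png",im[:,:,::-1]);np.save(f"{n}0.npy",d)
E
```

```text
pics
{'time_s': 0.0, 'q': array([ 1.10567809e+00,  1.81569970e-01,  1.60800839e+00,  3.51539158e-06,
        1.35377957e+00, -2.06330710e-01]), 'dq': array([-3.76805026e-04,  5.24628134e-04,  4.01046132e-04,  2.01627578e-04,
       -3.34923356e-05,  1.82013471e-04]), 'joint_efforts': array([ 1.04730592e-03, -4.44869578e+01, -3.51340091e+01, -1.91895870e-04,
        9.20004066e-03, -1.37005432e-05]), 'eef_pos': array([0.14690868, 0.55537921, 0.24736766]), 'eef_rot': array([ 3.82112447e-04,  7.92435611e-01,  6.09954936e-01, -7.95640492e-04]), 'wrist_force': array([0.69086473, 0.67475929, 0.1803951 ]), 'torque': array([ 0.01871287, -0.01199243, -0.02424159]), 'opening': 0.9983296202216572}
top {'mtx': array([[464.18683842,   0.        , 279.80935437],
       [  0.        , 464.18683842, 215.17622112],
       [  0.        ,   0.        ,   1.        ]]), 'position': array([0.38609208, 0.00604357, 0.90870688]), 'attitude': array([ 0.04218235, -0.70129608,  0.7103966 , -0.04172695])}
side {'mtx': array([[440.95934928,   0.        , 281.7208099 ],
       [  0.        , 440.95934928, 203.42498713],
       [  0.        ,   0.        ,   1.        ]]), 'position': array([ 0.23047107, -0.73348923,  0.49154027]), 'attitude': array([-0.49462477,  0.84879085, -0.16280512,  0.09162384])}
wrist {'mtx': array([[363.00401052,   0.        , 278.86792296],
       [  0.        , 363.00401052, 214.84772379],
       [  0.        ,   0.        ,   1.        ]]), 'tool_from_camera': array([[ 9.99999747e-01,  4.83386946e-04, -5.21727232e-04,
        -1.29452061e-04],
       [-3.30373409e-04,  9.65302262e-01,  2.61134896e-01,
        -6.45713720e-02],
       [ 6.29853677e-04, -2.61134658e-01,  9.65302178e-01,
        -1.25102235e-01],
       [ 0.00000000e+00,  0.00000000e+00,  0.00000000e+00,
         1.00000000e+00]])}
```

View pics/top0.png

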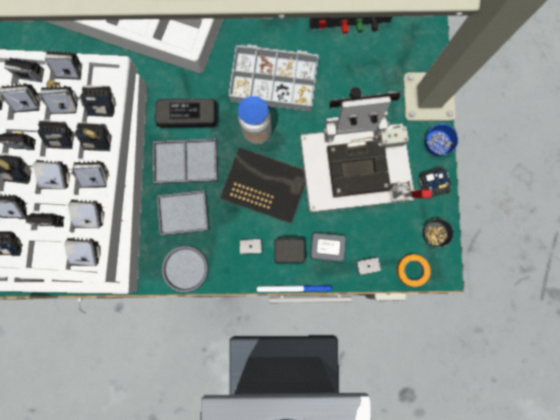

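View pics/side0.png

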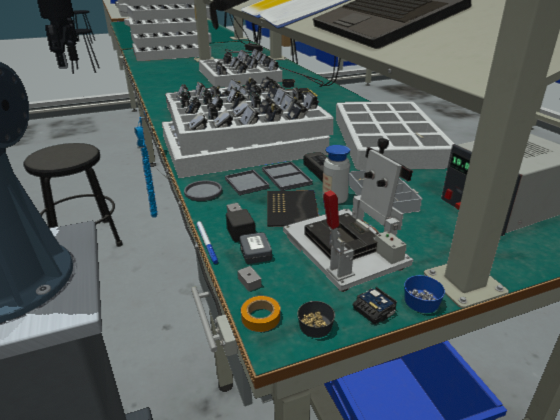

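View pics/wrist0.png

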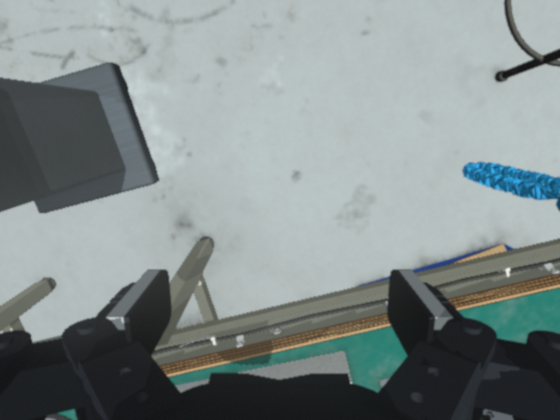

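The top view shows, along the front edge: block at (251,247), dark box (290,250), labelled box (328,246), block (369,266), orange tape (415,270); trays are at left: divided (185,161), plain (183,213), dish (185,269). The two boxes need telling apart by height.

```bash
cat > h.py <<'E'
import numpy as np,cv2
from scipy.spatial.transform import Rotation as R
from bench import ctrl
def rot(q): return R.from_quat([q[1],q[2],q[3],q[0]]).as_matrix()
def cloud(n,d,obs=None):
    p=ctrl.camera_params(n);K=p["mtx"]
    v,u=np.mgrid[:d.shape[0],:d.shape[1]]
    P=np.stack([(u-K[0,2])/K[0,0]*d,(v-K[1,2])/K[1,1]*d,d],-1)
    if n=="wrist":
        T=p["tool_from_camera"];P=P@T[:3,:3].T+T[:3,3]
        return P@rot(obs["eef_rot"]).T+obs["eef_pos"]
    return P@rot(p["attitude"]).T+p["position"]
E
python3 - <<'E'
from h import *
d=np.load("top0.npy");C=cloud("top",d);np.save("topC.npy",C)
z=C[...,2]
for v,u in [(250,290),(246,328),(247,245),(266,369),(270,400),(225,150),(280,230),(161,200),(161,170),(213,183),(269,185),(288,295),(180,260),(280,350),(9,300)]:
    print((u,v),C[v,u].round(4))
# segment pts
im=cv2.imread("pics/top0.png")
def seg(x0,y0,x1,y1,lo,hi,name):
    m=np.zeros(z.shape,np.uint8);s=z[y0:y1,x0:x1];m[y0:y1,x0:x1]=(s>lo)&(s<hi)
    n,l,st,c=cv2.connectedComponentsWithStats(m);k=1+np.argmax(st[1:,4])
    P=C[l==k];r=cv2.minAreaRect((P[:,:2]*1000).astype(np.float32))
    print(name,st[k,4],"med z",np.median(P[:,2]).round(4),"rect",r,"mean",P.mean(0).round(4))
seg(235,235,268,260,.010,.03,"blockL")
seg(270,232,309,268,.015,.06,"boxdark")
seg(309,230,350,262,.012,.06,"boxlabel")
seg(352,252,386,280,.010,.03,"blockR")
seg(390,250,436,292,.010,.03,"tape")
seg(150,135,220,185,.007,.02,"div")
seg(155,188,212,238,.007,.02,"tray")
seg(158,243,212,294,.007,.02,"dish")
seg(222,290-10,340,300,.006,.03,"pen")
c=im[120:300,140:450];cv2.imwrite("pics/topcrop.png",cv2.resize(c,None,fx=2.5,fy=2.5,interpolation=3))
E
```

```text
(290, 250) [ 0.424  -0.0123  0.0402]
(328, 246) [ 0.4312 -0.0848  0.0269]
(245, 247) [0.4318 0.0735 0.0177]
(369, 266) [ 0.3926 -0.1641  0.0118]
(400, 270) [ 0.3842 -0.2208  0.0214]
(150, 225) [ 0.4789  0.2629 -0.005 ]
(230, 280) [0.3692 0.1041 0.0008]
(200, 161) [0.6048 0.1635 0.0038]
(170, 161) [0.6056 0.2232 0.0037]
(183, 213) [ 0.5013  0.1969 -0.    ]
(185, 269) [0.3914 0.1909 0.004 ]
(295, 288) [ 0.3525 -0.0214  0.0093]
(260, 180) [0.5637 0.0441 0.0088]
(350, 280) [ 0.3662 -0.1284  0.0007]
(300, 9) [ 0.745  -0.0256  0.3049]
blockL 267 med z 0.0176 rect ((432.7900695800781, 63.94752502441406), (24.984804153442383, 38.672752380371094), 0.09914617985486984) mean [0.4329 0.0638 0.0177]
boxdark 784 med z 0.0394 rect ((423.68609619140625, -10.55171012878418), (56.51799392700195, 47.2911491394043), 89.3156509399414) mean [ 0.423  -0.0103  0.0389]
boxlabel 904 med z 0.0242 rect ((428.53253173828125, -84.23361206054688), (65.03707885742188, 52.16468811035156), 83.50364685058594) mean [ 0.429 -0.084  0.024]
blockR 279 med z 0.018 rect ((392.76226806640625, -161.24703979492188), (24.747806
[... 163 characters left out ...]
8930664, 58.68898391723633), 58.181983947753906) mean [ 0.3832 -0.2471  0.0174]
div 435 med z 0.0101 rect ((604.2718505859375, 193.63064575195312), (85.08554077148438, 125.17484283447266), 1.53292715549469) mean [0.6042 0.1946 0.0101]
tray 298 med z 0.0104 rect ((501.205810546875, 197.47354125976562), (78.7503890991211, 94.84042358398438), 5.735336780548096) mean [0.5012 0.1972 0.0104]
dish 334 med z 0.0105 rect ((392.53515625, 191.464111328125), (86.19890594482422, 85.19551849365234), 0.018910285085439682) mean [0.3913 0.1934 0.0104]
pen 385 med z 0.0096 rect ((351.6206359863281, -18.496719360351562), (140.07884216308594, 9.709467887878418), 89.25843048095703) mean [ 0.3517 -0.0181  0.0096]
```

View pics/topcrop.png

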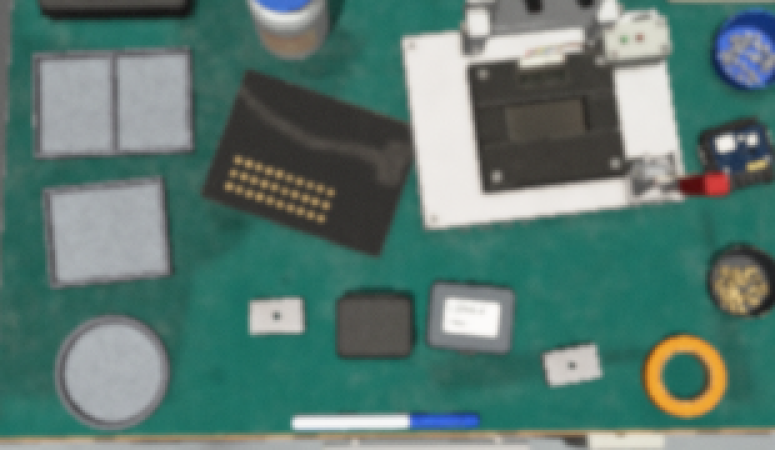

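The label box (0.4285, -0.084) is 25 mm high with 52x65 mm sides, so it is the lens case; the dark one is 40 mm (the adapter). I'll check the obstacle heights and the open-finger geometry next.

```bash
python3 - <<'E'
from h import *
C=np.load("topC.npy")
def box(x0,x1,y0,y1):
    m=(C[...,0]>x0)&(C[...,0]<x1)&(C[...,1]>y0)&(C[...,1]<y1)&(np.load("top0.npy")>0)
    return C[m]
for y in np.arange(.24,.34,.01):
    P=box(.3,.7,y,y+.01);print("y",round(y,2),"maxz",P[:,2].max().round(3),"p90",np.percentile(P[:,2],90).round(3))
P=box(.5,1,-.3,.3);P=P[P[:,2]>.25];print("shelf minx",P[:,0].min(),np.percentile(P[:,2],[5,50,95]))
P=box(.4,.52,-.34,-.24);P=P[P[:,2]>.012];P=P[P[:,0]>.425];print("cup",P.min(0),P.max(0))
P=box(.64,.74,.1,.27);P=P[P[:,2]>.015];print("blackbox",P.min(0),P.max(0))
d=np.load("wrist0.npy");p=ctrl.camera_params("wrist");K=p["mtx"];T=p["tool_from_camera"]
v,u=np.mgrid[:420,:560];Pt=np.stack([(u-K[0,2])/K[0,0]*d,(v-K[1,2])/K[1,1]*d,d],-1)@T[:3,:3].T+T[:3,3]
m=(d>0)&(d<.2);Q=Pt[m];print(len(Q))
for s in (-1,1):
    q=Q[(Q[:,0]*s>.03)];print(s,"max z",np.sort(q[:,2])[-30:].round(4)[::6]);t=q[q[:,2]>q[:,2].max()-.004];print(t.min(0),t.max(0)); f=q[q[:,2]>-.02];print("front part",f.min(0),f.max(0))
E
```

```text
y 0.24 maxz 0.034 p90 0.011
y 0.25 maxz 0.016 p90 0.006
y 0.26 maxz 0.005 p90 0.002
y 0.27 maxz 0.058 p90 0.044
y 0.28 maxz 0.113 p90 0.1
y 0.29 maxz 0.133 p90 0.11
y 0.3 maxz 0.142 p90 0.127
y 0.31 maxz 0.149 p90 0.136
y 0.32 maxz 0.151 p90 0.138
y 0.33 maxz 0.151 p90 0.138
y 0.34 maxz 0.148 p90 0.138
shelf minx 0.7064258261957688 [0.27748806 0.3065944  0.34311599]
cup [ 0.42656078 -0.32372     0.01200445] [ 0.51979325 -0.24019278  0.02940467]
blackbox [0.67185577 0.10030063 0.0150423 ] [0.73998768 0.26645486 0.30763515]
44568
-1 max z [0.0033 0.0036 0.0038 0.0041 0.0043]
[-0.04785688 -0.00935153  0.00093012] [-0.04266014  0.01172743  0.00492301]
front part [-0.05690194 -0.01059015 -0.01999393] [-0.04237537  0.01276998  0.00492301]
1 max z [0.0035 0.0036 0.0038 0.0041 0.0045]
[ 0.04202098 -0.00885596  0.00138825] [0.04294589 0.01192102 0.00536038]
front part [ 0.04179752 -0.01046108 -0.01999686] [0.05621087 0.0127109  0.00536038]
```

```bash
cat >> h.py <<'E'
def st():
    o=ctrl.get_obs();M=rot(o["eef_rot"]);a=np.degrees(np.arctan2(M[1,0],M[0,0]))
    print("t",round(o["time_s"],2),"pos",o["eef_pos"].round(4),"ang",a.round(2),"F",o["wrist_force"].round(1),"open",round(o["opening"],3),"q6",o["q"][5].round(2));return o,M,a
def plan(way,o=None):
    """way: list of (x,y,z,ang,nrows,grip)"""
    o,M,a=st();p=o["eef_pos"].copy();a=np.radians(a)
    for x,y,z,an,n,g in way:
        t=np.array([x,y,z]);da=(np.radians(an)-a+np.pi)%(2*np.pi)-np.pi
        yaw=round(-da/n,3);p0=p.copy();rows=[]
        for i in range(n):
            Mx=np.array([[np.cos(a),np.sin(a),0],[np.sin(a),-np.cos(a),0],[0,0,-1]])
            tgt=p0+(t-p0)*(i+1)/n
            s=np.round(Mx@(tgt-p)*100,2);p=p+Mx@s/100;a-=yaw
            rows.append("%g %g %g %g %g"%(*s,yaw,g))
        print("; ".join(rows)," ->",p.round(4),np.degrees(a).round(1))
E
python3 - <<'E'
from h import *
plan([(.42,.22,.22,75,8,1),(.3833,-.2472,.15,75,10,.9)])
E
```

```text
t 0.15 pos [0.1469 0.5555 0.2476] ang 75.17 F [-0.6 -0.3 -0.9] open 1.001 q6 -0.21
-3.18 4.37 0.34 0 1; -3.18 4.38 0.35 0 1; -3.18 4.37 0.34 0 1; -3.18 4.37 0.35 0 1; -3.18 4.37 0.34 0 1; -3.18 4.38 0.35 0 1; -3.18 4.37 0.34 0 1; -3.18 4.37 0.35 0 1  -> [0.42 0.22 0.22] 75.2
-4.61 0.84 0.7 0 0.9; -4.61 0.84 0.7 0 0.9; -4.61 0.84 0.7 0 0.9; -4.61 0.84 0.7 0 0.9; -4.61 0.84 0.7 0 0.9; -4.61 0.85 0.7 0 0.9; -4.61 0.84 0.7 0 0.9; -4.62 0.84 0.7 0 0.9; -4.61 0.84 0.7 0 0.9; -4.61 0.84 0.7 0 0.9  -> [ 0.3833 -0.2472  0.15  ] 75.2
```

Emit:
{"api": "servo_tool", "payload": {"increments": "-3.2 4.4 0.3 0 1; -3.2 4.4 0.3 0 1; -3.2 4.4 0.3 0 1; -3.2 4.4 0.3 0 1; -3.2 4.4 0.3 0 1; -3.2 4.4 0.3 0 1; -3.2 4.4 0.3 0 1; -3.2 4.4 0.3 0 1"}}

```text
time_s: 1.15
eef_pos: [0.4227, 0.2168, 0.2242]
eef_rot: [0.0, 0.792, 0.61, 0.0]
wrist_force: [-0.0, 0.5, 0.1]
opening: 1.001
```

Emit:
{"api": "servo_tool", "payload": {"increments": "-4.6 0.8 0.7 0 0.9; -4.6 0.8 0.7 0 0.9; -4.6 0.8 0.7 0 0.9; -4.6 0.8 0.7 0 0.9; -4.6 0.8 0.7 0 0.9; -4.6 0.8 0.7 0 0.9; -4.6 0.8 0.7 0 0.9; -4.6 0.8 0.7 0 0.9; -4.6 0.8 0.7 0 0.9; -4.6 0.8 0.7 0 0.9"}}

```text
time_s: 2.4
eef_pos: [0.3811, -0.2483, 0.154]
eef_rot: [0.0, 0.793, 0.61, 0.0]
wrist_force: [1.3, 0.3, -0.3]
opening: 0.9
```

Emit:
{"api": "servo_tool", "payload": {"increments": "0 0 0 0 0.9; 0 0 0 0 0.9"}}

```text
time_s: 2.65
eef_pos: [0.3812, -0.2462, 0.1539]
eef_rot: [-0.001, 0.793, 0.61, 0.0]
wrist_force: [-0.2, -0.1, -0.4]
opening: 0.898
```

```bash
cat >> h.py <<'E'
def wlook(name,near=.2):
    o,M,a=st();im,d=ctrl.camera("wrist");cv2.imwrite(f"pics/{name}.png",im[:,:,::-1])
    P=cloud("wrist",d,o);P[d<=0]=np.nan;return o,im,d,P
def tips():
    d=ctrl.camera("wrist")[1];p=ctrl.camera_params("wrist");K=p["mtx"];T=p["tool_from_camera"]
    v,u=np.mgrid[:420,:560];Q=(np.stack([(u-K[0,2])/K[0,0]*d,(v-K[1,2])/K[1,1]*d,d],-1)@T[:3,:3].T+T[:3,3])[(d>0)&(d<.2)]
    return Q
def comp(P,lo,hi,x0,x1,y0,y1,nm):
    z=P[...,2];m=((z>lo)&(z<hi)&(P[...,0]>x0)&(P[...,0]<x1)&(P[...,1]>y0)&(P[...,1]<y1)).astype(np.uint8)
    n,l,s,c=cv2.connectedComponentsWithStats(m)
    if n<2: print(nm,"none");return
    k=1+np.argmax(s[1:,4]);Q=P[l==k];r=cv2.minAreaRect((Q[:,:2]*1000).astype(np.float32))
    print(nm,s[k,4],"medz",np.median(Q[:,2]).round(4),"rect",np.round(r[0],1),np.round(r[1],1),round(r[2],1))
E
python3 - <<'E'
from h import *
o,im,d,P=wlook("w1")
comp(P,.010,.03,.33,.44,-.3,-.2,"tape")
comp(P,.010,.03,.36,.43,-.19,-.13,"blockR")
comp(P,.014,.034,.39,.47,-.13,-.04,"lens")
m=(P[...,0]>.33)&(P[...,0]<.44)&(P[...,1]>-.3)&(P[...,1]<-.19)&(P[...,2]<.006);print("table z",np.nanmedian(P[m][:,2]))
E
```

```text
t 2.65 pos [ 0.3812 -0.2462  0.1539] ang 75.13 F [-0.2 -0.1 -0.4] open 0.898 q6 -2.15
tape 3127 medz 0.0173 rect [ 384.9 -249.7] [59.5 59.8] 29.8
blockR 1940 medz 0.0173 rect [ 394.4 -163.6] [25.7 40.6] 10.8
lens 6249 medz 0.0236 rect [429.7 -86.4] [66.2 52.4] 83.6
table z -0.0006566004959029786
```

View pics/w1.png

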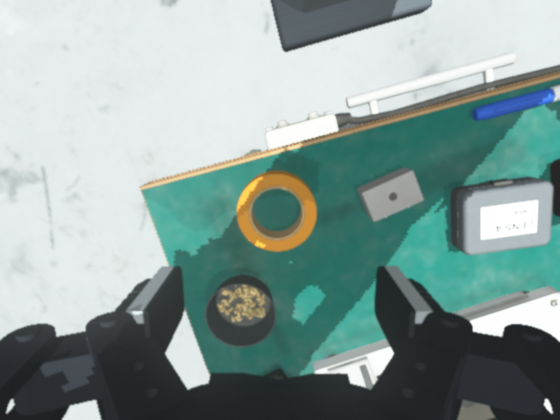

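The wrist view shows the tape at (277,211), the block at (392,196) and the lens case at (502,215); positions agree with the top view to about 2–3 mm. I'll use the wrist values.

```bash
python3 - <<'E'
from h import *
plan([(.3842,-.2494,.0205,75.1,5,.9)])
E
```

```text
t 2.7 pos [ 0.3814 -0.2458  0.1541] ang 75.2 F [ 0.6 -0.5  0.6] open 0.897 q6 -2.15
-0.05 0.07 2.67 0 0.9; -0.06 0.07 2.67 0 0.9; -0.05 0.08 2.68 0 0.9; -0.06 0.07 2.67 0 0.9; -0.05 0.07 2.67 0 0.9  -> [ 0.3842 -0.2494  0.0205] 75.2
```

Emit:
{"api": "servo_tool", "payload": {"increments": "-0.28 0.36 2.5 0 0.9; 0 0 2.7 0 0.9; 0 0 2.7 0 0.9; 0 0 2.7 0 0.9; 0 0 2.2 0 0.9; 0 0 0.5 0 0.9; 0 0 0 0 0.9"}}

```text
time_s: 3.58
eef_pos: [0.3846, -0.2499, 0.0217]
eef_rot: [-0.0, 0.792, 0.61, 0.0]
wrist_force: [0.6, -0.6, 0.7]
opening: 0.9
```

Emit:
{"api": "servo_tool", "payload": {"increments": "0 0 0 0 0.6; 0 0 0 0 0.6; 0 0 0 0 0.6; 0 0 0 0 0.6; 0 0 0 0 0.6; 0 0 0 0 0.6"}}

```text
time_s: 4.32
eef_pos: [0.3851, -0.251, 0.023]
eef_rot: [0.001, 0.792, 0.61, 0.0]
wrist_force: [-1.2, 3.2, 10.4]
opening: 0.661
```

```bash
python3 - <<'E'
from h import *
o,im,d,P=wlook("w2")
Q=tips()
for s in (-1,1):
    q=Q[(Q[:,0]*s>.029)&(abs(Q[:,1])<.014)];f=q[q[:,2]>-.02];print(f.min(0).round(4),f.max(0).round(4))
E
```

```text
t 4.33 pos [ 0.3851 -0.251   0.023 ] ang 75.18 F [-1.2  3.2 10.4] open 0.661 q6 -2.15
[-0.1061 -0.014  -0.0199] [-0.029   0.014   0.0264]
[ 0.029 -0.014 -0.02 ] [0.1266 0.014  0.0257]
```

View pics/w2.png

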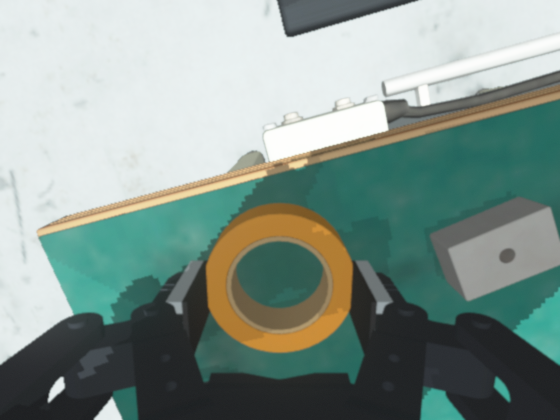

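The tape at (280,278) sits between the two pads. The opening, 0.66 (56 mm), is a little less than 60, so I'll lift gently and check.

Emit:
{"api": "servo_tool", "payload": {"increments": "0 0 -0.5 0 0.55; 0 0 -2 0 0.55; 0 0 -2.5 0 0.55; 0 0 0 0 0.55"}}

```text
time_s: 4.92
eef_pos: [0.3856, -0.2519, 0.0734]
eef_rot: [0.003, 0.792, 0.61, 0.0]
wrist_force: [-0.1, 0.3, -1.2]
opening: 0.662
```

```bash
python3 - <<'E'
from h import *
o,im,d,P=wlook("w3")
z=P[...,2]
m=(np.abs(P-o["eef_pos"])[...,:2].max(-1)<.045)&(z>o["eef_pos"][2]-.03)&(z<o["eef_pos"][2]+.01)
hsv=cv2.cvtColor(im,cv2.COLOR_RGB2HSV);m&=(hsv[...,0]<25)&(hsv[...,1]>150)
Q=P[m];print(np.percentile(Q[:,2],[5,25,50,75,95]),cv2.minEnclosingCircle((Q[Q[:,2]>np.median(Q[:,2])-.004][:,:2]*1000).astype(np.float32)))
A=np.c_[Q[:,:2]-Q[:,:2].mean(0),np.ones(len(Q))];k=abs(Q[:,2]-np.percentile(Q[:,2],70))<.004
print(np.linalg.lstsq(A[k],Q[k][:,2],rcond=None)[0])
plan([(.3851,-.2505,.12,75,3,.55),(.40,.0,.12,75,6,.55),(.3925,.1915,.12,75,5,.55)])
E
```

```text
t 4.92 pos [ 0.3856 -0.2519  0.0734] ang 75.17 F [-0.1  0.3 -1.2] open 0.662 q6 -2.15
[0.06085185 0.06721275 0.06769075 0.06812361 0.06870615] ((385.5404052734375, -252.2294921875), 30.359806060791016)
[ 0.00361837 -0.00370101  0.06770727]
t 4.97 pos [ 0.3849 -0.2511  0.0722] ang 75.17 F [ 0.2 -0.4  0. ] open 0.662 q6 -2.15
0.02 0 -1.59 0.001 0.55; 0.03 0 -1.6 0.001 0.55; 0.02 0 -1.59 0.001 0.55  -> [ 0.3851 -0.2505  0.12  ] 75.0
4.1 -0.84 0 -0 0.55; 4.09 -0.84 0 -0 0.55; 4.1 -0.84 0 -0 0.55; 4.1 -0.84 0 -0 0.55; 4.09 -0.84 0 -0 0.55; 4.1 -0.84 0 -0 0.55  -> [ 0.4  -0.    0.12] 75.0
3.66 -1.14 0 -0 0.55; 3.66 -1.13 0 -0 0.55; 3.66 -1.14 0 -0 0.55; 3.66 -1.14 0 -0 0.55; 3.66 -1.13 0 -0 0.55  -> [0.3925 0.1915 0.12  ] 75.0
```

View pics/w3.png

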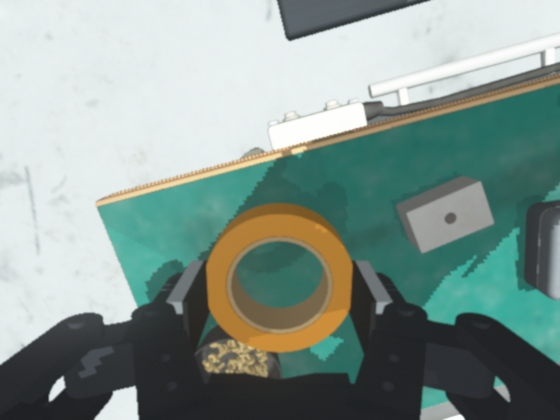

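Tape held level at (280,278), 5 mm below the TCP and centred. Over to the dish.

Emit:
{"api": "servo_tool", "payload": {"increments": "0 0 -2.4 0 0.55; 0 0 -2.4 0 0.55; 4 -0.8 0 0 0.55; 4.1 -0.8 0 0 0.55; 4.1 -0.8 0 0 0.55; 4.1 -0.9 0 0 0.55; 4.1 -0.9 0 0 0.55; 4.1 -0.8 0 0 0.55"}}

```text
time_s: 5.98
eef_pos: [0.3979, 0.0006, 0.1184]
eef_rot: [-0.001, 0.793, 0.61, -0.0]
wrist_force: [1.5, -0.4, -1.6]
opening: 0.66
```

Emit:
{"api": "servo_tool", "payload": {"increments": "3.7 -1 0 0 0.55; 3.7 -1 0 0 0.55; 3.7 -1 0 0 0.55; 3.7 -1 0 0 0.55; 3.4 -1 0 0 0.55; 0 0 0 0 0.55; 0 0 0 0 0.55"}}

```text
time_s: 6.85
eef_pos: [0.3962, 0.1876, 0.1184]
eef_rot: [-0.0, 0.792, 0.61, -0.001]
wrist_force: [-0.1, 0.5, -0.9]
opening: 0.662
```

```bash
python3 - <<'E'
from h import *
o,im,d,P=wlook("w4")
z=P[...,2]
m=(z>.006)&(z<.014)&(P[...,1]>.13)&(P[...,1]<.25)&(P[...,0]>.33)&(P[...,0]<.45)
n,l,s,c=cv2.connectedComponentsWithStats(m.astype(np.uint8))
print(s[:,4])
Q=P[m];Q=Q[(np.hypot(Q[:,0]-.394,Q[:,1]-.189)<.055)&(np.hypot(Q[:,0]-.394,Q[:,1]-.189)>.035)]
A=np.c_[2*Q[:,:2],np.ones(len(Q))];r=np.linalg.lstsq(A,(Q[:,:2]**2).sum(1),rcond=None)[0];print("fit c",r[:2],"R",np.sqrt(r[2]+r[0]**2+r[1]**2),len(Q),np.median(Q[:,2]))
print(cv2.minEnclosingCircle((Q[:,:2]*1000).astype(np.float32)))
im2,d2=ctrl.camera("top");cv2.imwrite("pics/top4.png",cv2.resize(im2[130:300,130:300,::-1],None,fx=3,fy=3))
E
```

```text
t 6.85 pos [0.3962 0.1876 0.1184] ang 75.21 F [-0.1  0.5 -0.9] open 0.662 q6 -1.14
[232715   1813    672]
fit c [0.39322812 0.19008448] R 0.04115637474721364 2485 0.010066878914395186
((393.6428527832031, 190.1615447998047), 43.968406677246094)
```

View pics/w4.png

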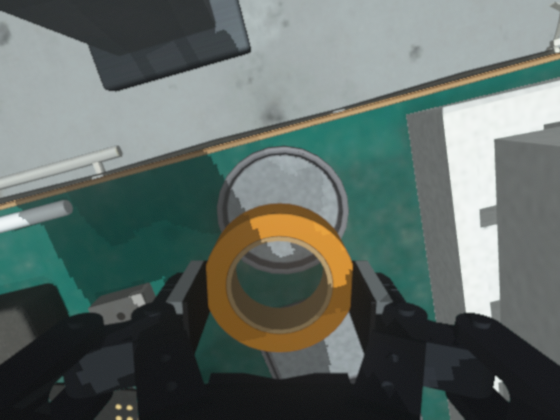

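View pics/top4.png

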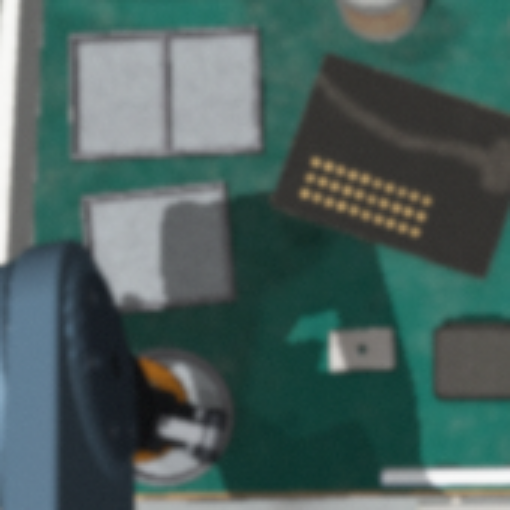

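The wrist picture shows the dish ring at about (283,210), under the tape; its fitted centre is (0.3935, 0.190). Lowering with the correction.

```bash
python3 - <<'E'
from h import *
plan([(.3935,.1903,.026,75.1,5,.55)])
E
```

```text
t 6.95 pos [0.3967 0.1871 0.1188] ang 75.12 F [-0.8 -0.4 -0.9] open 0.663 q6 -1.14
0.05 -0.08 1.86 0 0.55; 0.04 -0.07 1.85 0 0.55; 0.05 -0.08 1.86 0 0.55; 0.04 -0.08 1.86 0 0.55; 0.05 -0.08 1.85 0 0.55  -> [0.3935 0.1903 0.026 ] 75.1
```

Emit:
{"api": "servo_tool", "payload": {"increments": "0.23 -0.39 1.5 0 0.55; 0 0 2.2 0 0.55; 0 0 2.2 0 0.55; 0 0 2 0 0.55; 0 0 1 0 0.55; 0 0 0.3 0 0.55; 0 0 0 0 0.55"}}

```text
time_s: 7.82
eef_pos: [0.3939, 0.1911, 0.0274]
eef_rot: [0.0, 0.793, 0.61, 0.0]
wrist_force: [0.2, -0.2, -0.0]
opening: 0.666
```

```bash
python3 - <<'E'
from h import *
st()
E
```

```text
t 7.83 pos [0.3939 0.1911 0.0274] ang 75.16 F [ 0.2 -0.2 -0. ] open 0.666 q6 -1.13
```

Tape about 1 mm above the floor; lower slightly and open modestly.

Emit:
{"api": "servo_tool", "payload": {"increments": "0 0 0.1 0 0.6; 0 0 0 0 0.75; 0 0 0 0 0.85; 0 0 0 0 0.88; 0 0 0 0 0.88; 0 0 -2 0 0.9; 0 0 -3 0 0.9; 0 0 -3 0 0.9; 0 0 -3 0 0.9; 0 0 0 0 0.9"}}

```text
time_s: 9.07
eef_pos: [0.3955, 0.1915, 0.1385]
eef_rot: [0.001, 0.792, 0.61, 0.002]
wrist_force: [0.4, -0.4, -1.3]
opening: 0.902
```

```bash
python3 - <<'E'
from h import *
o,im,d,P=wlook("w5")
z=P[...,2]
m=(z>.0)&(z<.03)&(P[...,1]>.13)&(P[...,1]<.25)&(P[...,0]>.33)&(P[...,0]<.45)
hsv=cv2.cvtColor(im,cv2.COLOR_RGB2HSV);k=m&(hsv[...,0]<25)&(hsv[...,1]>150)
Q=P[k];print("tape",np.percentile(Q[:,2],[25,50,75]));Q=Q[Q[:,2]>.017];print(cv2.minEnclosingCircle((Q[:,:2]*1000).astype(np.float32)))
m&=(z>.006)&(z<.014)&~k;Q=P[m];r=np.hypot(Q[:,0]-.3935,Q[:,1]-.19);Q=Q[(r<.05)&(r>.036)];print("dish",cv2.minEnclosingCircle((Q[:,:2]*1000).astype(np.float32)))
plan([(.42,.05,.15,60,4,.9),(.43,-.087,.15,-6.5,7,.9)])
E
```

```text
t 9.07 pos [0.3955 0.1915 0.1385] ang 75.18 F [ 0.4 -0.4 -1.3] open 0.902 q6 -1.13
tape [0.02000012 0.02045178 0.02088009]
((393.82244873046875, 191.0781707763672), 29.857519149780273)
dish ((393.64202880859375, 190.02267456054688), 44.04182052612305)
t 9.12 pos [0.3944 0.1912 0.137 ] ang 75.17 F [ 0.1  0.1 -0.6] open 0.902 q6 -1.13
-3.25 1.52 -0.32 0.066 0.9; -3.14 1.74 -0.33 0.066 0.9; -3.02 1.93 -0.32 0.066 0.9; -2.89 2.14 -0.33 0.066 0.9  -> [0.42 0.05 0.15] 60.0
-1.62 1.1 0 0.166 0.9; -1.42 1.35 0 0.166 0.9; -1.18 1.57 0 0.166 0.9; -0.9 1.75 0 0.166 0.9; -0.6 1.87 0 0.166 0.9; -0.29 1.94 0 0.166 0.9; 0.04 1.96 0 0.166 0.9  -> [ 0.43  -0.087  0.15 ] -6.5
```

View pics/w5.png

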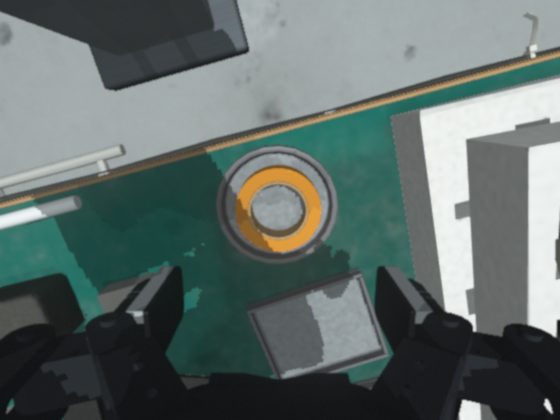

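The tape lies flat in the dish at (278,208), within about 1 mm of the dish centre. On to the lens case.

Emit:
{"api": "servo_tool", "payload": {"increments": "-3.25 1.5 -0.3 0.066 0.9; -3.15 1.75 -0.3 0.066 0.9; -3 1.95 -0.3 0.066 0.9; -2.9 2.15 -0.3 0.066 0.9; -1.6 1.1 0 0.166 0.9; -1.4 1.35 0 0.166 0.9; -1.2 1.55 0 0.166 0.9; -0.9 1.75 0 0.166 0.9; -0.6 1.85 0 0.166 0.9; -0.3 1.95 0 0.166 0.9"}}

```text
time_s: 10.38
eef_pos: [0.4269, -0.0675, 0.1467]
eef_rot: [-0.001, 1.0, 0.023, -0.001]
wrist_force: [0.5, -0.4, 0.2]
opening: 0.902
```

Emit:
{"api": "servo_tool", "payload": {"increments": "0.05 1.95 0 0.166 0.9; 0 0 0 0 0.9; 0 0 0 0 0.9"}}

```text
time_s: 10.75
eef_pos: [0.4287, -0.086, 0.1473]
eef_rot: [-0.001, 0.998, -0.056, -0.001]
wrist_force: [-0.4, -1.0, -0.4]
opening: 0.903
```

```bash
python3 - <<'E'
from h import *
o,im,d,P=wlook("w6")
comp(P,.014,.034,.39,.48,-.13,-.04,"lens")
comp(P,.03,.05,.38,.48,-.06,.04,"adapter")
plan([(.429,-.0865,.03,-6.4,5,.9)])
E
```

```text
t 10.75 pos [ 0.4287 -0.086   0.1473] ang -6.39 F [-0.4 -1.  -0.4] open 0.903 q6 -0.36
lens 6183 medz 0.0238 rect [430.5 -85.2] [64.3 52.3] 83.4
adapter 7241 medz 0.0393 rect [425.9 -11.6] [58.  48.1] 89.4
t 10.8 pos [ 0.4288 -0.0859  0.1476] ang -6.38 F [-0.2 -0.1  0.3] open 0.903 q6 -0.36
0.01 0.01 2.35 0 0.9; 0 0.01 2.35 0 0.9; 0.01 0.01 2.35 0 0.9; 0 0.02 2.35 0 0.9; 0.01 0.01 2.36 0 0.9  -> [ 0.429  -0.0865  0.03  ] -6.4
```

View pics/w6.png

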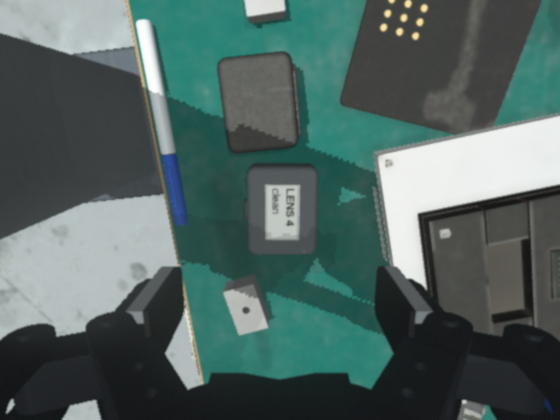

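The wrist view shows the lens case, labelled "LENS 4", at (282,209), with the taller adapter at (259,102) beside it. Jaws along x keep clear of both neighbours.

Emit:
{"api": "servo_tool", "payload": {"increments": "0.1 -0.15 2.5 0 0.85; 0 0 2.5 0 0.85; 0 0 2.5 0 0.85; 0 0 2.5 0 0.85; 0 0 1.7 0 0.85; 0 0 0.8 0 0.85; 0 0 0 0 0.85"}}

```text
time_s: 11.68
eef_pos: [0.4302, -0.0848, 0.023]
eef_rot: [-0.0, 0.998, -0.056, -0.0]
wrist_force: [-0.3, 0.7, 0.2]
opening: 0.852
```

Emit:
{"api": "servo_tool", "payload": {"increments": "0 0 0 0 0.5; 0 0 0 0 0.5; 0 0 0 0 0.5; 0 0 0 0 0.5; 0 0 0 0 0.5; 0 0 -0.4 0 0.5; 0 0 -2.3 0 0.5; 0 0 -2.3 0 0.5; 0 0 0 0 0.5"}}

```text
time_s: 12.8
eef_pos: [0.4318, -0.086, 0.0748]
eef_rot: [0.001, 0.998, -0.057, 0.002]
wrist_force: [-0.3, 0.8, 0.2]
opening: 0.567
```

```bash
python3 - <<'E'
from h import *
o,im,d,P=wlook("w7")
x,y,z=o["eef_pos"];comp(P,z-.012,z+.01,x-.026,x+.03,y-.05,y+.05,"lens held")
plan([(.43,-.0845,.12,-6.4,2,.5),(.46,.06,.12,0,4,.5),(.501,.19,.12,5.7,4,.5)])
E
```

```text
t 12.8 pos [ 0.4318 -0.086   0.0748] ang -6.53 F [-0.3  0.8  0.2] open 0.567 q6 -0.35
lens held 21197 medz 0.0743 rect [432.7 -86.2] [65.4 56.3] 83.6
t 12.85 pos [ 0.431  -0.0856  0.0737] ang -6.53 F [-0.1 -0.2 -0.6] open 0.569 q6 -0.35
-0.05 -0.05 -2.31 -0.001 0.5; -0.06 -0.05 -2.32 -0.001 0.5  -> [ 0.43   -0.0845  0.12  ] -6.4
0.34 -3.67 0 -0.028 0.5; 0.45 -3.67 0 -0.028 0.5; 0.54 -3.64 0 -0.028 0.5; 0.65 -3.64 0 -0.028 0.5  -> [0.46 0.06 0.12] 0.0
1.03 -3.25 0 -0.025 0.5; 1.1 -3.22 0 -0.025 0.5; 1.19 -3.19 0 -0.025 0.5; 1.27 -3.17 0 -0.025 0.5  -> [0.501 0.19  0.12 ] 5.7
```

View pics/w7.png

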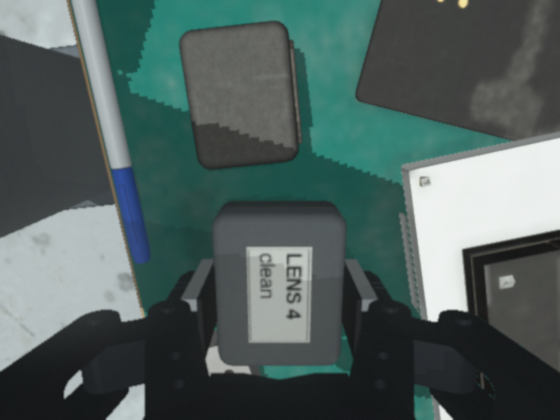

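The case is held straight, label up, at (280,285). Over to the plain tray.

Emit:
{"api": "servo_tool", "payload": {"increments": "0 0 -2.3 0 0.5; 0 0 -2.3 0 0.5; 0.35 -3.65 0 -0.028 0.5; 0.45 -3.65 0 -0.028 0.5; 0.55 -3.65 0 -0.028 0.5; 0.65 -3.65 0 -0.028 0.5; 1.05 -3.2 0 -0.025 0.5; 1.1 -3.2 0 -0.025 0.5; 1.2 -3.2 0 -0.025 0.5; 1.25 -3.2 0 -0.025 0.5"}}

```text
time_s: 14.1
eef_pos: [0.5018, 0.1894, 0.1176]
eef_rot: [0.0, 0.999, 0.049, -0.001]
wrist_force: [0.7, -0.4, -0.4]
opening: 0.567
```

Emit:
{"api": "servo_tool", "payload": {"increments": "0 0 0 0 0.5; 0 0 0 0 0.5"}}

```text
time_s: 14.35
eef_pos: [0.5014, 0.1881, 0.118]
eef_rot: [0.0, 0.999, 0.049, -0.001]
wrist_force: [0.4, -0.9, -0.6]
opening: 0.567
```

```bash
python3 - <<'E'
from h import *
o,im,d,P=wlook("w8")
x,y,z=o["eef_pos"];comp(P,z-.012,z+.01,x-.026,x+.03,y-.05,y+.05,"lens held")
comp(P,.006,.014,.45,.56,.13,.255,"tray lip")
m=(P[...,0]>.42)&(P[...,0]<.58)&(P[...,1]>.26)&(P[...,1]<.31)&(P[...,2]>-.02)
for y0 in np.arange(.26,.31,.01):
    q=P[m&(P[...,1]>y0)&(P[...,1]<y0+.01)];print(y0,len(q) and q[:,2].max())
C=np.load("topC.npy")
for y0 in np.arange(.26,.34,.01):
    q=C[(C[...,0]>.42)&(C[...,0]<.58)&(C[...,1]>y0)&(C[...,1]<y0+.01)];print("top",y0.round(2),q[:,2].max().round(3))
E
```

```text
t 14.35 pos [0.5014 0.1881 0.118 ] ang 5.63 F [ 0.4 -0.9 -0.6] open 0.567 q6 0.04
lens held 21203 medz 0.1175 rect [504.4 187.8] [56.3 65.6] 5.5
tray lip 1347 medz 0.0102 rect [500.7 218.3] [78.4 49.9] 5.1
0.26 0.0018300976944662928
0.27 0.05558431807442963
0.28 0.10988952543410245
0.29000000000000004 0.11128895697930928
0.30000000000000004 0.05295682178784808
top 0.26 0.005
top 0.27 0.056
top 0.28 0.102
top 0.29 0.113
top 0.3 0.142
top 0.31 0.145
top 0.32 0.145
top 0.33 0.147
top 0.34 0.148
```

View pics/w8.png

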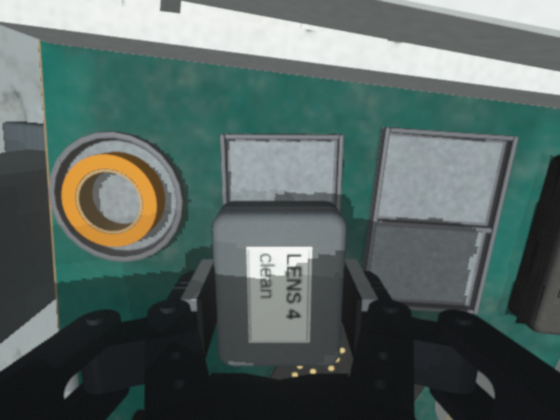

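The plain tray is at (282,165), partly behind the case, and its computed centre is (0.5025, 0.196). I'm aiming 4 mm to the right, away from the rack; the tray has 12 mm of slack there.

Emit:
{"api": "servo_tool", "payload": {"increments": "0.15 -0.38 1.5 0 0.5; 0 0 2.2 0 0.5; 0 0 2.2 0 0.5; 0 0 1.8 0 0.5; 0 0 0.8 0 0.5; 0 0 0.4 0 0.5; 0 0 0 0 0.5; 0 0 0 0 0.5"}}

```text
time_s: 15.4
eef_pos: [0.5041, 0.1925, 0.031]
eef_rot: [-0.0, 0.999, 0.049, 0.001]
wrist_force: [0.1, 0.5, -0.8]
opening: 0.567
```

Emit:
{"api": "servo_tool", "payload": {"increments": "-0.1 0 0.2 0 0.5; 0 0 0.15 0 0.5; 0 0 0 0 0.5"}}

```text
time_s: 15.78
eef_pos: [0.5026, 0.1924, 0.0274]
eef_rot: [-0.0, 0.999, 0.049, 0.0]
wrist_force: [-2.6, 0.5, 5.1]
opening: 0.569
```

Contact with the floor at 5 N. Release.

Emit:
{"api": "servo_tool", "payload": {"increments": "0 0 0 0 0.7; 0 0 0 0 0.7; 0 0 0 0 0.75; 0 0 -2 0 0.8; 0 0 -3 0 0.8; 0 0 -3 0 0.8; 0 0 -3 0 0.8; 0 0 0 0 0.8"}}

```text
time_s: 16.77
eef_pos: [0.5044, 0.1926, 0.1394]
eef_rot: [-0.0, 0.999, 0.049, 0.003]
wrist_force: [-0.6, -0.3, 0.1]
opening: 0.799
```

```bash
python3 - <<'E'
from h import *
o,im,d,P=wlook("w9")
comp(P,.018,.04,.45,.56,.13,.25,"lens in tray")
comp(P,.006,.0135,.45,.56,.13,.255,"tray lip")
comp(P,.006,.0135,.54,.67,.1,.27,"div lip")
plan([(.47,.06,.14,0,4,.8),(.42,-.08,.14,5,4,.7),(.394,-.162,.12,10.5,3,.7)])
E
```

```text
t 16.77 pos [0.5044 0.1926 0.1394] ang 5.62 F [-0.6 -0.3  0.1] open 0.799 q6 0.05
lens in tray 6710 medz 0.0268 rect [502.4 192.1] [52.5 64.7] 5.5
tray lip 2206 medz 0.0101 rect [502.9 196.1] [78.2 93.8] 5.5
div lip 3211 medz 0.0098 rect [606.6 192.5] [ 85.2 125.2] 1.7
t 16.82 pos [0.5032 0.1924 0.1377] ang 5.62 F [-0.  -0.3 -0. ] open 0.8 q6 0.05
-1.15 3.21 -0.06 0.025 0.8; -1.07 3.25 -0.06 0.025 0.8; -0.99 3.26 -0.06 0.025 0.8; -0.91 3.29 -0.05 0.025 0.8  -> [0.47 0.06 0.14] -0.1
-1.24 3.5 -0 -0.022 0.7; -1.32 3.48 -0 -0.022 0.7; -1.4 3.44 -0 -0.022 0.7; -1.47 3.42 -0 -0.022 0.7  -> [ 0.42 -0.08  0.14] 4.9
-1.1 2.65 0.67 -0.032 0.7; -1.18 2.61 0.66 -0.032 0.7; -1.26 2.57 0.67 -0.032 0.7  -> [ 0.394 -0.162  0.12 ] 10.4
```

View pics/w9.png

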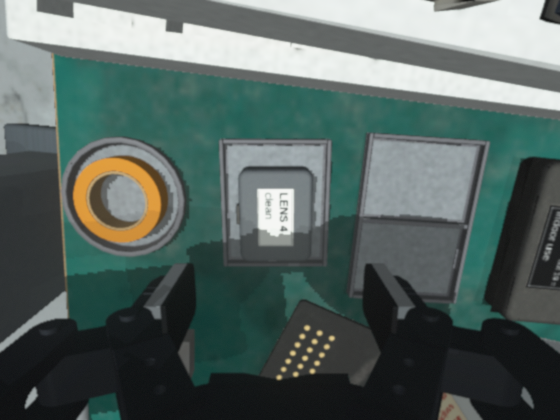

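The lens case lies flat in the plain tray at (277,212), inside the lip and top at 27–28 mm. Next the right-hand block.

Emit:
{"api": "servo_tool", "payload": {"increments": "-1.15 3.2 0 0.025 0.8; -1.05 3.25 0 0.025 0.8; -1 3.25 0 0.025 0.8; -0.9 3.3 -0.2 0.025 0.8; -1.25 3.5 0 -0.022 0.7; -1.3 3.5 0 -0.022 0.7; -1.4 3.45 0 -0.022 0.7; -1.45 3.4 0 -0.022 0.7; -1.1 2.65 0.65 -0.032 0.7; -1.2 2.6 0.65 -0.032 0.7"}}

```text
time_s: 18.08
eef_pos: [0.4009, -0.1351, 0.1243]
eef_rot: [-0.001, 0.997, 0.075, -0.001]
wrist_force: [0.2, 0.8, -0.8]
opening: 0.699
```

Emit:
{"api": "servo_tool", "payload": {"increments": "-1.25 2.55 0.7 -0.032 0.7; 0 0 0 0 0.7; 0 0 0 0 0.7"}}

```text
time_s: 18.45
eef_pos: [0.3932, -0.161, 0.118]
eef_rot: [-0.001, 0.996, 0.09, -0.001]
wrist_force: [-0.7, 0.6, -0.4]
opening: 0.7
```

```bash
python3 - <<'E'
from h import *
o,im,d,P=wlook("w10")
comp(P,.010,.03,.35,.44,-.2,-.12,"blockR")
m=(P[...,0]>.36)&(P[...,0]<.42)&(P[...,1]>-.12)&(P[...,1]<-.06);print("table",np.nanmedian(P[m][:,2]))
plan([(.394,-.162,.02,10.5,4,.7)])
E
```

```text
t 18.45 pos [ 0.3932 -0.161   0.118 ] ang 10.37 F [-0.7  0.6 -0.4] open 0.7 q6 -0.85
blockR 2325 medz 0.0175 rect [ 394.7 -162.9] [24.9 40.5] 10.0
table -0.000566014159376696
t 18.5 pos [ 0.3934 -0.1609  0.1183] ang 10.43 F [ 1.3  0.5 -0.9] open 0.7 q6 -0.85
0.01 0.03 2.46 -0 0.7; 0.01 0.03 2.45 -0 0.7; 0.01 0.03 2.46 -0 0.7; 0 0.03 2.46 -0 0.7  -> [ 0.394 -0.162  0.02 ] 10.4
```

View pics/w10.png

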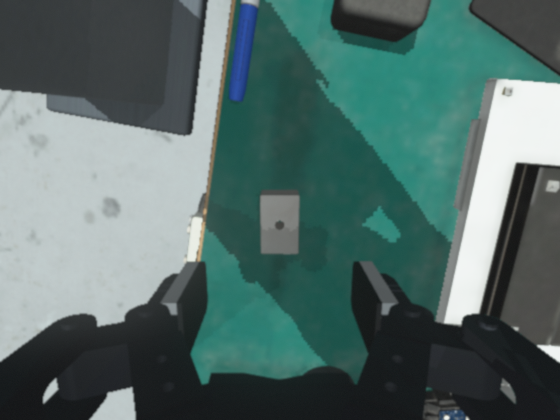

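The block is at (279,223), dimple up. Descend and grip.

Emit:
{"api": "servo_tool", "payload": {"increments": "0.1 0.1 2 0 0.7; 0 0 2.4 0 0.7; 0 0 2.4 0 0.7; 0 0 2 0 0.7; 0 0 0.9 0 0.7; 0 0 0 0 0.7; 0 0 0 0 0.7"}}

```text
time_s: 19.38
eef_pos: [0.3954, -0.1627, 0.0225]
eef_rot: [0.0, 0.996, 0.091, 0.0]
wrist_force: [0.1, 0.6, 1.0]
opening: 0.7
```

Emit:
{"api": "servo_tool", "payload": {"increments": "0 0 0 0 0.2; 0 0 0 0 0.2; 0 0 0 0 0.2; 0 0 0 0 0.2; 0 0 0 0 0.2; 0 0 0 0 0.2; 0 0 0 0 0.2"}}

```text
time_s: 20.25
eef_pos: [0.3952, -0.1629, 0.0225]
eef_rot: [0.0, 0.996, 0.091, 0.0]
wrist_force: [-0.9, 1.1, 5.3]
opening: 0.272
```

Emit:
{"api": "servo_tool", "payload": {"increments": "0 0 -0.4 0 0.2; 0 0 -2.4 0 0.2; 0 0 -2.4 0 0.2; 0 0 -2.4 0 0.2; 0 0 -2.4 0 0.2; 0 0 0 0 0.2"}}

```text
time_s: 21.0
eef_pos: [0.3959, -0.1634, 0.1234]
eef_rot: [0.001, 0.996, 0.091, 0.002]
wrist_force: [0.4, -0.8, -2.0]
opening: 0.278
```

```bash
python3 - <<'E'
from h import *
C=np.load("topC.npy");q=C[115:145,235:275].reshape(-1,3);q=q[q[:,2]>.02];print("bottle",q.min(0),q.max(0))
q=C[95:115,235:275].reshape(-1,3);print("cap",q.min(0),q.max(0))
o,im,d,P=wlook("w11")
x,y,z=o["eef_pos"];comp(P,z-.012,z+.01,x-.0125,x+.0125,y-.04,y+.04,"held")
plan([(.43,.03,.12,6,5,.2),(.6075,.162,.12,1.7,6,.2)])
E
```

```text
bottle [0.38609208 0.00604357 0.0209295 ] [0.67095244 0.08040677 0.90870688]
cap [ 0.38609208  0.00604357 -0.00650563] [0.74174913 0.09416972 0.90870688]
t 21.0 pos [ 0.3959 -0.1634  0.1234] ang 10.43 F [ 0.4 -0.8 -2. ] open 0.278 q6 -0.85
held 5992 medz 0.1184 rect [ 397.5 -162.9] [25.4 40.9] 9.1
t 21.05 pos [ 0.3951 -0.1628  0.1221] ang 10.42 F [ 1.2  0.2 -2. ] open 0.279 q6 -0.85
1.38 -3.67 0.04 0.015 0.2; 1.33 -3.68 0.05 0.015 0.2; 1.28 -3.71 0.04 0.015 0.2; 1.21 -3.73 0.04 0.015 0.2; 1.17 -3.74 0.04 0.015 0.2  -> [0.43 0.03 0.12] 6.1
3.18 -1.87 0 0.013 0.2; 3.15 -1.91 0 0.013 0.2; 3.12 -1.96 0 0.013 0.2; 3.1 -1.99 0 0.013 0.2; 3.08 -2.04 0 0.013 0.2; 3.04 -2.07 0 0.013 0.2  -> [0.6075 0.162  0.12  ] 1.7
```

View pics/w11.png

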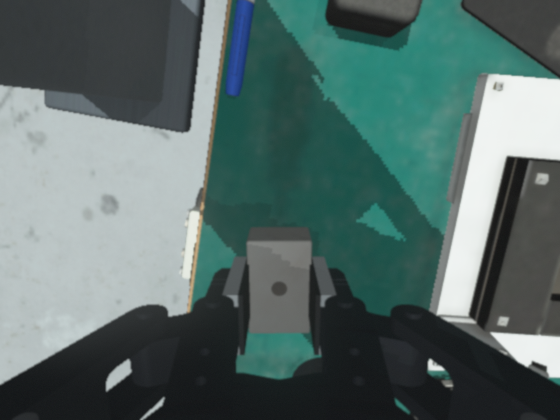

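The block is held square at (279,285). Now to the right bay.

Emit:
{"api": "servo_tool", "payload": {"increments": "1.4 -3.7 0 0.015 0.2; 1.35 -3.7 0 0.015 0.2; 1.3 -3.7 0 0.015 0.2; 1.2 -3.7 0 0.015 0.2; 1.15 -3.7 0 0.015 0.2; 3.2 -1.9 0 0.013 0.2; 3.15 -1.9 0 0.013 0.2; 3.1 -1.95 0 0.013 0.2; 3.1 -2 0 0.013 0.2; 3.1 -2.05 0 0.013 0.2"}}

```text
time_s: 22.3
eef_pos: [0.5778, 0.1411, 0.1194]
eef_rot: [0.0, 1.0, 0.021, -0.002]
wrist_force: [0.4, -0.5, -1.8]
opening: 0.273
```

Emit:
{"api": "servo_tool", "payload": {"increments": "3.05 -2.05 0 0.013 0.2; 0 0 0 0 0.2; 0 0 0 0 0.2"}}

```text
time_s: 22.68
eef_pos: [0.6061, 0.1618, 0.1198]
eef_rot: [0.0, 1.0, 0.015, -0.002]
wrist_force: [-0.1, 0.1, -1.6]
opening: 0.276
```

```bash
python3 - <<'E'
from h import *
o,im,d,P=wlook("w12")
comp(P,.006,.0135,.54,.67,.1,.27,"div lip")
plan([(.607,.161,.0255,1.7,5,.2)])
E
```

```text
t 22.68 pos [0.6061 0.1618 0.1198] ang 1.68 F [-0.1  0.1 -1.6] open 0.276 q6 0.04
div lip 3598 medz 0.01 rect [606.5 192.6] [ 84.2 125.1] 1.8
t 22.73 pos [0.6062 0.1616 0.1202] ang 1.66 F [-0.4 -0.6 -1.3] open 0.274 q6 0.04
0.02 0.01 1.89 -0 0.2; 0.01 0.02 1.9 -0 0.2; 0.02 0.01 1.89 -0 0.2; 0.02 0.01 1.9 -0 0.2; 0.01 0.02 1.89 -0 0.2  -> [0.607  0.161  0.0255] 1.7
```

View pics/w12.png

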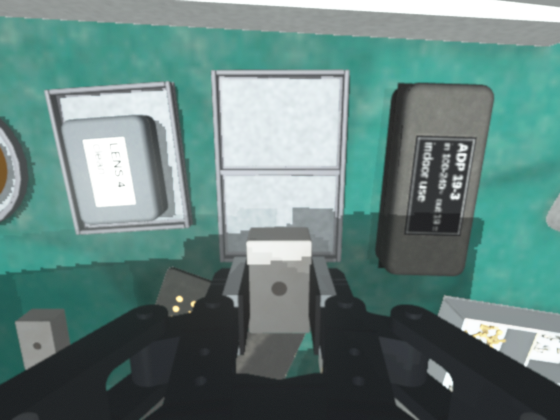

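The divided tray is at (280,165), fit centre (0.6065, 0.1926), so the right bay centre is (0.607, 0.162), directly below. Lowering.

Emit:
{"api": "servo_tool", "payload": {"increments": "0.1 0.05 2 0 0.2; 0 0 2.2 0 0.2; 0 0 2.2 0 0.2; 0 0 1.8 0 0.2; 0 0 0.9 0 0.2; 0 0 0.2 0 0.2; 0 0 0 0 0.2"}}

```text
time_s: 23.6
eef_pos: [0.6092, 0.1618, 0.0293]
eef_rot: [-0.0, 1.0, 0.015, 0.0]
wrist_force: [0.7, -0.4, -0.4]
opening: 0.273
```

Emit:
{"api": "servo_tool", "payload": {"increments": "-0.15 0 0.15 0 0.2; 0 0 0.15 0 0.2; 0 0 0.05 0 0.2; 0 0 0 0 0.2"}}

```text
time_s: 24.1
eef_pos: [0.6073, 0.1617, 0.0256]
eef_rot: [-0.0, 1.0, 0.015, 0.0]
wrist_force: [-1.7, 0.6, 1.3]
opening: 0.274
```

Emit:
{"api": "servo_tool", "payload": {"increments": "0 0 0 0 0.42; 0 0 0 0 0.42; 0 0 0 0 0.42; 0 0 -1.5 0 0.42; 0 0 -2.5 0 0.5; 0 0 -3 0 0.7; 0 0 -3 0 0.7; 0 0 0 0 0.7; 0 0 0 0 0.7"}}

```text
time_s: 25.22
eef_pos: [0.6069, 0.1616, 0.1252]
eef_rot: [0.0, 1.0, 0.014, -0.0]
wrist_force: [0.0, 0.4, 0.6]
opening: 0.702
```

```bash
python3 - <<'E'
from h import *
o,im,d,P=wlook("w13")
comp(P,.016,.03,.56,.65,.12,.19,"block in bay")
comp(P,.006,.0135,.54,.67,.1,.27,"div lip")
comp(P,.010,.03,.40,.46,.03,.10,"blockL")
plan([(.50,.12,.12,1,5,.7),(.434,.062,.12,0,3,.7)])
E
```

```text
t 25.23 pos [0.6069 0.1616 0.1252] ang 1.66 F [0.  0.4 0.6] open 0.702 q6 0.04
block in bay 2213 medz 0.0205 rect [608.4 162.1] [25.  40.4] 2.3
div lip 3949 medz 0.0099 rect [606.5 192.4] [ 84.3 125.3] 1.8
blockL 749 medz 0.0171 rect [431.1  77.7] [32.6 17.7] 36.1
t 25.27 pos [0.6065 0.1616 0.1244] ang 1.66 F [-0.6 -0.2 -0.4] open 0.702 q6 0.04
-2.15 0.77 0.09 0.002 0.7; -2.15 0.77 0.09 0.002 0.7; -2.15 0.78 0.08 0.002 0.7; -2.15 0.78 0.09 0.002 0.7; -2.15 0.79 0.09 0.002 0.7  -> [0.5  0.12 0.12] 1.1
-2.24 1.89 -0 0.006 0.7; -2.22 1.91 -0 0.006 0.7; -2.21 1.91 -0 0.006 0.7  -> [0.434 0.062 0.12 ] 0.1
```

View pics/w13.png

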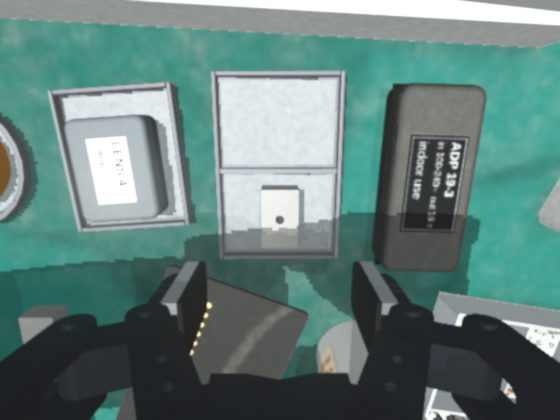

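The first block lies flat in the right bay at (279,215). Going for the second block.

Emit:
{"api": "servo_tool", "payload": {"increments": "-2.15 0.8 0.1 0.002 0.7; -2.15 0.8 0.1 0.002 0.7; -2.15 0.8 0.1 0.002 0.7; -2.15 0.8 0.1 0.002 0.7; -2.15 0.8 0.1 0.002 0.7; -2.25 1.9 0 0.006 0.7; -2.2 1.9 0 0.006 0.7; -2.2 1.9 0 0.006 0.7; 0 0 0 0 0.7; 0 0 0 0 0.7"}}

```text
time_s: 26.52
eef_pos: [0.4352, 0.0612, 0.12]
eef_rot: [-0.0, 1.0, 0.0, -0.0]
wrist_force: [0.3, 0.2, 0.0]
opening: 0.701
```

```bash
python3 - <<'E'
from h import *
o,im,d,P=wlook("w14")
comp(P,.010,.03,.40,.47,.03,.10,"blockL")
plan([(.4345,.0625,.0225,0,5,.7)])
E
```

```text
t 26.52 pos [0.4352 0.0612 0.12  ] ang 0.03 F [0.3 0.2 0. ] open 0.701 q6 -0.13
blockL 2297 medz 0.0174 rect [435.   63.1] [25.  40.4] 2.2
t 26.57 pos [0.4354 0.0614 0.1201] ang 0.06 F [ 0.3  0.4 -0.5] open 0.699 q6 -0.13
-0.02 -0.02 1.95 0 0.7; -0.02 -0.03 1.95 0 0.7; -0.01 -0.02 1.95 0 0.7; -0.02 -0.02 1.96 0 0.7; -0.02 -0.02 1.95 0 0.7  -> [0.4345 0.0625 0.0225] 0.1
```

View pics/w14.png

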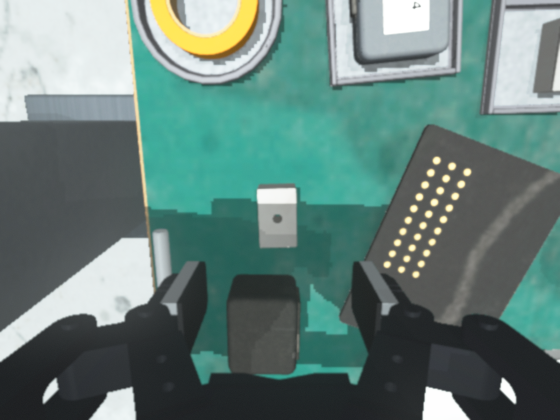

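The block is at (277,217); the adapter behind it is 45 mm from the jaw centre line, which is clear.

Emit:
{"api": "servo_tool", "payload": {"increments": "-0.05 -0.15 2 -0.03 0.7; 0 0 2.4 0 0.7; 0 0 2.4 0 0.7; 0 0 2 0 0.7; 0 0 1 0 0.7; 0 0 0 0 0.7; 0 0 0 0 0.7"}}

```text
time_s: 27.45
eef_pos: [0.4352, 0.0627, 0.0229]
eef_rot: [0.0, 1.0, 0.016, 0.001]
wrist_force: [0.2, -0.6, -1.4]
opening: 0.7
```

Emit:
{"api": "servo_tool", "payload": {"increments": "0 0 0 0 0.2; 0 0 0 0 0.2; 0 0 0 0 0.2; 0 0 0 0 0.2; 0 0 0 0 0.2; 0 0 0 0 0.2; 0 0 0 0 0.2"}}

```text
time_s: 28.32
eef_pos: [0.4351, 0.0625, 0.0231]
eef_rot: [0.0, 1.0, 0.015, 0.001]
wrist_force: [-1.9, 0.5, 5.6]
opening: 0.272
```

Emit:
{"api": "servo_tool", "payload": {"increments": "0 0 -0.4 0 0.2; 0 0 -2.4 0 0.2; 0 0 -2.4 0 0.2; 0 0 -2.4 0 0.2; 0 0 -2.4 0 0.2; 0 0 -2.4 0 0.2; 0 0 0 0 0.2"}}

```text
time_s: 29.2
eef_pos: [0.4358, 0.0625, 0.1479]
eef_rot: [0.0, 1.0, 0.016, 0.002]
wrist_force: [0.1, -0.4, -2.7]
opening: 0.275
```

```bash
python3 - <<'E'
from h import *
o,im,d,P=wlook("w15")
x,y,z=o["eef_pos"];comp(P,z-.012,z+.01,x-.0125,x+.0125,y-.04,y+.04,"held")
plan([(.52,.13,.15,60,7,.2),(.6055,.22,.15,165,11,.2)])
E
```

```text
t 29.2 pos [0.4358 0.0625 0.1479] ang 1.78 F [ 0.1 -0.4 -2.7] open 0.275 q6 -0.16
held 6062 medz 0.1423 rect [435.8  62.9] [25.  41.2] 0.1
t 29.25 pos [0.4348 0.0626 0.1466] ang 1.77 F [-0.   0.2 -2.5] open 0.276 q6 -0.16
1.25 -0.93 -0.05 -0.145 0.2; 1.36 -0.73 -0.05 -0.145 0.2; 1.46 -0.53 -0.05 -0.145 0.2; 1.52 -0.31 -0.05 -0.145 0.2; 1.56 -0.09 -0.05 -0.145 0.2; 1.54 0.13 -0.05 -0.145 0.2; 1.51 0.36 -0.04 -0.145 0.2  -> [0.52   0.1299 0.15  ] 59.9
1.1 0.26 -0 -0.167 0.2; 1.04 0.44 -0 -0.167 0.2; 0.95 0.61 -0 -0.167 0.2; 0.83 0.76 -0 -0.167 0.2; 0.7 0.88 -0 -0.167 0.2; 0.55 1 -0 -0.167 0.2; 0.37 1.06 -0 -0.167 0.2; 0.18 1.11 -0 -0.167 0.2; 0 1.13 -0 -0.167 0.2; -0.18 1.12 -0 -0.167 0.2; -0.37 1.06 -0 -0.167 0.2  -> [0.6055 0.22   0.15  ] 165.2
```

View pics/w15.png

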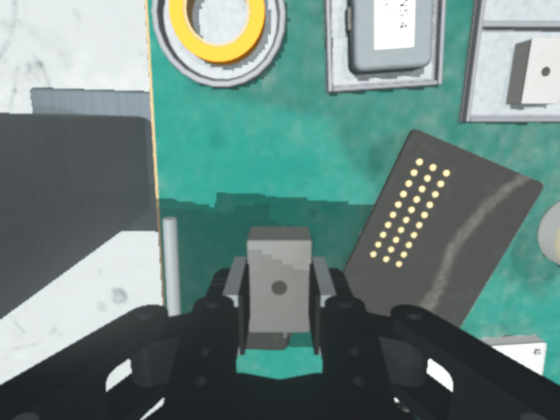

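The second block is held square at (279,285). Turning to 165° on the way, so the wrist camera points away from the rack.

Emit:
{"api": "servo_tool", "payload": {"increments": "1.25 -0.95 0 -0.145 0.2; 1.35 -0.75 0 -0.145 0.2; 1.45 -0.55 0 -0.145 0.2; 1.5 -0.3 0 -0.145 0.2; 1.55 -0.1 -0.2 -0.145 0.2; 1.55 0.15 -0.2 -0.145 0.2; 1.5 0.35 0 -0.145 0.2; 1.1 0.25 0 -0.167 0.2; 1.05 0.45 0 -0.167 0.2; 0.95 0.6 0 -0.167 0.2"}}

```text
time_s: 30.5
eef_pos: [0.5416, 0.1552, 0.148]
eef_rot: [-0.001, 0.714, 0.701, -0.001]
wrist_force: [-0.1, -0.4, -0.8]
opening: 0.272
```

Emit:
{"api": "servo_tool", "payload": {"increments": "0.85 0.75 0 -0.167 0.2; 0.7 0.9 0 -0.167 0.2; 0.55 1 0 -0.167 0.2; 0.35 1.05 0 -0.167 0.2; 0.2 1.1 0 -0.167 0.2; 0 1.15 0 -0.167 0.2; -0.2 1.1 0 -0.167 0.2; -0.35 1.05 0 -0.167 0.2; 0 0 0 0 0.2; 0 0 0 0 0.2"}}

```text
time_s: 31.75
eef_pos: [0.6036, 0.2201, 0.1488]
eef_rot: [-0.001, 0.131, 0.991, -0.0]
wrist_force: [-0.6, -1.1, -1.6]
opening: 0.272
```

```bash
python3 - <<'E'
from h import *
o,im,d,P=wlook("w16")
comp(P,.006,.0135,.54,.67,.1,.27,"div lip")
comp(P,.016,.03,.56,.65,.12,.19,"block in bay R")
plan([(.6055,.221,.06,165,3,.2),(.6055,.221,.026,165,3,.2)])
E
```

```text
t 31.75 pos [0.6036 0.2201 0.1488] ang 165.0 F [-0.6 -1.1 -1.6] open 0.272 q6 -2.71
div lip 2762 medz 0.0099 rect [606.9 192. ] [ 84.2 125. ] 1.8
block in bay R 2145 medz 0.0204 rect [608.8 161.5] [25.2 40.1] 1.7
t 31.8 pos [0.6037 0.22   0.1492] ang 165.03 F [ 0.3  0.1 -1.7] open 0.273 q6 -2.72
-0.05 0.05 2.97 0 0.2; -0.05 0.04 2.98 0 0.2; -0.04 0.05 2.97 0 0.2  -> [0.6055 0.221  0.06  ] 165.0
-0 -0 1.13 0 0.2; -0 -0 1.14 0 0.2; -0 -0 1.13 0 0.2  -> [0.6055 0.221  0.026 ] 165.0
```

View pics/w16.png

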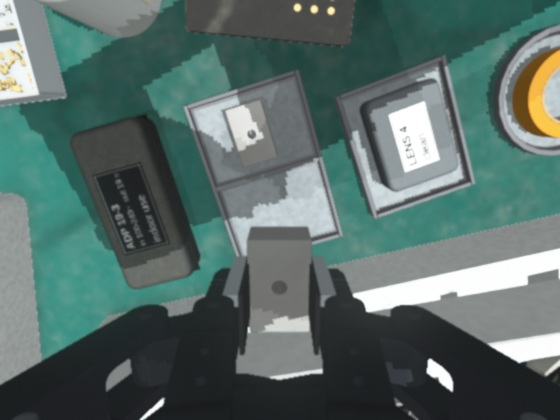

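Left bay is in view at (285,205), with the first block at (250,133). I'll turn 10° more to square up and aim for (0.606, 0.220).

Emit:
{"api": "servo_tool", "payload": {"increments": "-0.25 0 2 -0.087 0.2; 0 0 2.2 -0.087 0.2; 0 0 2.2 0 0.2; 0 0 2.2 0 0.2; 0 0 2 0 0.2; 0 0 0 0 0.2; 0 0 0 0 0.2"}}

```text
time_s: 32.67
eef_pos: [0.6075, 0.2199, 0.0448]
eef_rot: [0.0, 0.042, 0.999, 0.0]
wrist_force: [-0.4, 0.3, -1.5]
opening: 0.27
```

```bash
python3 - <<'E'
from h import *
plan([(.606,.220,.0265,175,3,.2)])
E
```

```text
t 32.67 pos [0.6075 0.2199 0.0448] ang 175.14 F [-0.4  0.3 -1.5] open 0.27 q6 -2.89
0.05 -0 0.61 0.001 0.2; 0.05 -0 0.61 0.001 0.2; 0.05 -0 0.61 0.001 0.2  -> [0.606  0.22   0.0265] 175.0
```

Emit:
{"api": "servo_tool", "payload": {"increments": "0.1 0 0.8 0 0.2; 0 0 0.6 0 0.2; 0 0 0.4 0 0.2; 0 0 0 0 0.2; 0 0 0 0 0.2"}}

```text
time_s: 33.3
eef_pos: [0.6059, 0.2199, 0.0262]
eef_rot: [0.0, 0.042, 0.999, -0.0]
wrist_force: [-0.9, -0.5, -3.0]
opening: 0.272
```

Emit:
{"api": "servo_tool", "payload": {"increments": "0 0 0 0 0.42; 0 0 0 0 0.42; 0 0 0 0 0.42; 0 0 -1.5 0 0.42; 0 0 -2.5 0 0.5; 0 0 -3 0 0.7; 0 0 -3 0 0.7; 0 0 -3 0 0.7; 0 0 0 0 0.7"}}

```text
time_s: 34.42
eef_pos: [0.6082, 0.2203, 0.1608]
eef_rot: [0.004, 0.042, 0.999, 0.001]
wrist_force: [-0.0, -0.3, 0.0]
opening: 0.699
```

Emit:
{"api": "servo_tool", "payload": {"increments": "3 -0.3 -2 0 0.7; 4 2 0 0 0.7; 4 4 0 0 0.7; 4 5 0 0 0.7; 4 5 0 0 0.7; 4 4.5 0 0 0.7; 0 0 0 0 0.7; 0 0 0 0 0.7"}}

```text
time_s: 35.42
eef_pos: [0.3953, 0.4376, 0.1757]
eef_rot: [-0.0, 0.042, 0.999, -0.001]
wrist_force: [0.2, -0.2, 0.1]
opening: 0.699
```

```bash
python3 - <<'E'
from h import *
st()
im,d=ctrl.camera("top");C=cloud("top",d);C[d<=0]=np.nan
cv2.imwrite("pics/topF.png",cv2.resize(im[120:300,140:450,::-1],None,fx=2.5,fy=2.5,interpolation=3))
comp(C,.015,.03,.56,.65,.12,.1935,"block R");comp(C,.015,.03,.56,.65,.1935,.26,"block L");comp(C,.007,.0135,.55,.66,.12,.265,"div")
comp(C,.018,.035,.45,.555,.14,.25,"lens");comp(C,.007,.0135,.45,.55,.13,.26,"tray")
comp(C,.015,.03,.34,.45,.14,.25,"tape");comp(C,.007,.0135,.34,.445,.14,.25,"dish")
comp(C,.03,.05,.38,.48,-.06,.04,"adapter")
E
```

```text
t 35.42 pos [0.3953 0.4376 0.1757] ang 175.21 F [ 0.2 -0.2  0.1] open 0.699 q6 -2.42
block R 271 medz 0.0204 rect [606.2 162.7] [26.4 39.8] 1.8
block L 270 medz 0.0205 rect [604.7 219.6] [41.  25.8] 85.0
div 415 medz 0.0102 rect [604.4 193.7] [ 85.  125.2] 1.6
lens 894 medz 0.0271 rect [500.4 193.1] [52.8 65.6] 6.1
tray 153 medz 0.0102 rect [501.4 192.5] [78.1 84.6] 5.5
tape 491 medz 0.0207 rect [392.4 192.2] [59.  59.3] 66.3
dish 331 medz 0.0105 rect [392.6 191.5] [86.3 85.3] 0.4
adapter 759 medz 0.0396 rect [424.4 -10.5] [56.4 45.5] 89.4
```

View pics/topF.png

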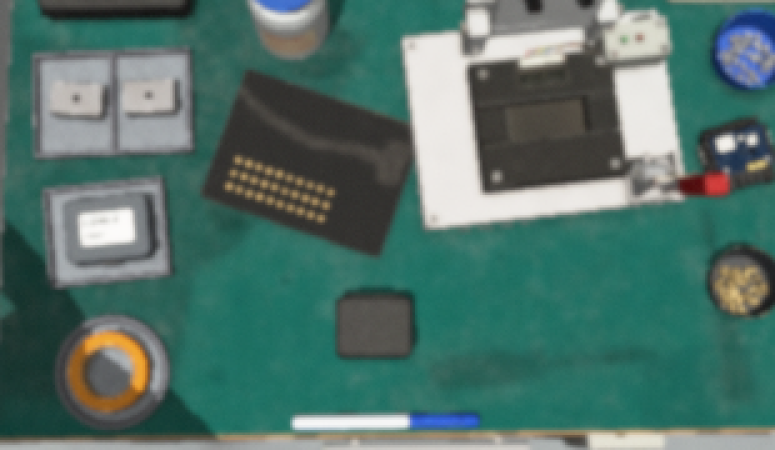

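All four items are flat in their trays: tops at 20.5, 20.5, 27 and 20.7 mm, which is the 3 mm floor plus each item's height. My retreat went left, over the rack, because I took the wrong sign for tool y. Force stayed near zero. I'll raise the arm clear and check the rack.

Emit:
{"api": "servo_tool", "payload": {"increments": "0 0 -2.5 0 0.7; 0 0 -2.5 0 0.7; 0 0 0 0 0.7; 0 0 0 0 0.7"}}

```text
time_s: 35.98
eef_pos: [0.396, 0.4369, 0.2253]
eef_rot: [-0.0, 0.043, 0.999, -0.0]
wrist_force: [-0.4, 0.6, 0.2]
opening: 0.696
```

```bash
python3 - <<'E'
from h import *
st()
C=np.load("topC.npy")
for y0 in np.arange(.26,.48,.02):
    q=C[(C[...,0]>.3)&(C[...,0]<.7)&(C[...,1]>y0)&(C[...,1]<y0+.02)];print(y0.round(2),q[:,2].max().round(3),end="; ")
o,im,d,P=wlook("wF")
im2,_=ctrl.camera("side");cv2.imwrite("pics/sideF.png",im2[:,:,::-1])
a=cv2.imread("pics/top0.png")[40:300,0:250];im3,_=ctrl.camera("top");b=im3[40:300,0:250,::-1]
cv2.imwrite("pics/cmp.png",cv2.resize(np.hstack([a,b]),None,fx=1.6,fy=1.6))
E
```

```text
t 35.98 pos [0.396  0.4369 0.2253] ang 175.05 F [-0.4  0.6  0.2] open 0.696 q6 -2.42
0.26 0.058; 0.28 0.133; 0.3 0.149; 0.32 0.151; 0.34 0.148; 0.36 0.146; 0.38 0.146; 0.4 0.147; 0.42 0.143; 0.44 0.152; 0.46 0.153; t 35.98 pos [0.396  0.4369 0.2253] ang 175.05 F [-0.4  0.6  0.2] open 0.696 q6 -2.42
```

View pics/cmp.png

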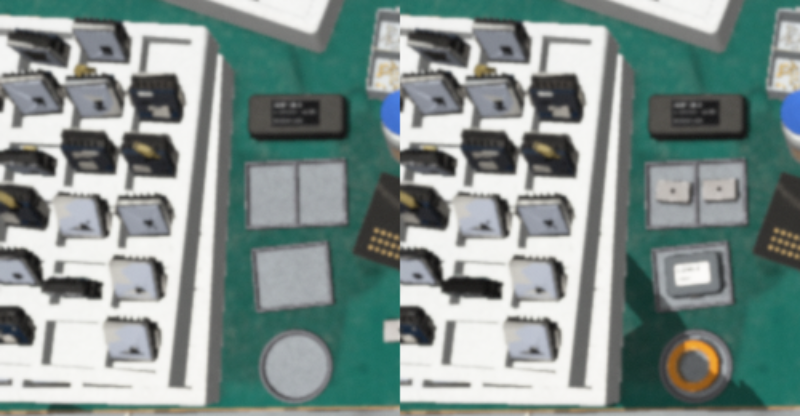

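View pics/sideF.png

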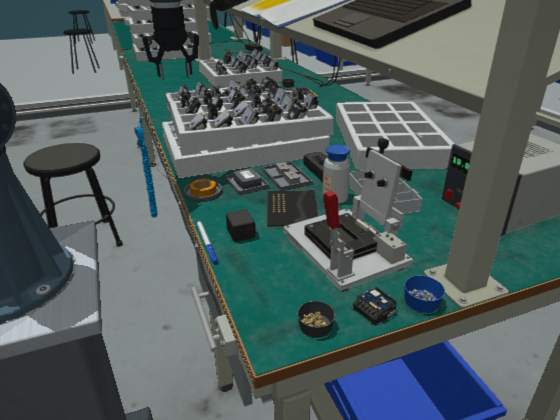

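The before/after view shows the rack parts unmoved, with the blocks, lens case and tape in their trays. The side view agrees, and the arm is clear of everything.

```bash
python3 - <<'E'
from bench import ctrl
print(ctrl.hand_in())
E
```

```text
the job is handed in; nothing more can be done
None
```

All four items are in their trays, and I handed the job in at about 36 s. I did the tape first (round dish), then the lens case (plain tray), then one steel block in the right bay and the other in the left.

**Last checks:**
- **Lying flat:** the top camera puts item tops at 20.7 mm (tape), 27.1 mm (lens case) and 20.4 and 20.5 mm (blocks). That is the 3 mm tray floor plus each item's height, within 1 mm.
- **Inside the lip:** the tape is about 1 mm off the dish centre. The lens case is about 4 mm off its tray's centre, on purpose to keep clear of the rack. Each block is within about 4 mm of its bay centre.
- **Nothing else disturbed:** the adapter and the rack parts show no movement in the before and after pictures. The highest wrist force I read was about 10 N, while gripping the tape.

**What disagreed or went off plan:**
- The top and wrist cameras differed by 2–3 mm in position. I used the wrist values.
- The jaws read about 56 mm on the 60 mm tape, but it was held level and centred.
- My last retreat went left, over the parts rack, because I had one direction reversed. The fingertips passed about 15 mm above the rack without contact, and I then raised the arm clear.

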